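# Start the tile press with its two-button console

## Task

Push the tile tray of the small press fully home with your fingertips, without gripping it. Then, on the console, press the two round start buttons together, one fingertip on each, keep both fully down for at least two seconds, and let go. Do not press the buttons before the tray is home, leave the tray home, and leave the cup, the clay extruder, the bowl and the wooden block where they are.

Things in the scene. Friction and masses are not known exactly. Their poses are not given: they have to be found in the camera images.
- press: Fixed grey bench tile press; it may stand left or right of the console. Origin: on the work surface (z = 0) on its centre line, 40 mm beyond the middle of its base plate. Its own +x (roughly away from the robot) is the way the tray is pushed. Base plate 330 x 130 mm, 12 mm thick, from x = -205 to +125 mm; the press head covers x = +10 to +120 mm, 152 mm wide, 147 mm high.
- tray (a joint): Sliding aluminium tray of the press, in m: 0 = fully drawn out towards the robot, 0.080 = fully home against its stop. It starts between 0 and 0.035. It moves along the press's +x, takes about 3 N to push and stays where it is left.
- push_front (a point): Centre of the front face of the upright push plate at the robot's end of the tray (plate 90 mm wide, 8 thick, 55 high, from 30 to 85 mm above the work surface). Axes as the press's: push on this face towards +x. It moves with the tray; when home it is at x = -90 mm in the press frame, 100 mm short of the press head.
- console: Fixed grey console 120 (x) x 170 (y) x 45 mm high. Origin: at z = 0 under its centre; own x roughly away from the robot, y to the left. The start buttons lie at x = -20, y = +32 and -32 mm; between them a rib 8 mm wide (y), 44 mm long (x), top 71 mm above the work surface. On the far half an unused small selector (at x +38, y +50, 16 mm high) and two lamps.
- left_cap (a point): Centre of the top face of the left (+y) start button, a plain aluminium round cap 28 mm across: 67 mm above the work surface when up, 22 mm above the console's top; 64 mm centre to centre from the other cap. Around it a fixed black collar 44 mm across, top 11 mm above the console's top (3 mm below the cap's top when fully down).
- right_cap (a point): The same point of the right (-y) start button.
- left_button (a joint): Travel of the left button in m: 0 = up, 0.008 = fully down. Spring: 2 N starts it, 4 N holds it fully down (8 N for both buttons together); it comes up by itself when let go.
- right_button (a joint): Travel of the right button, same meaning and spring as the left one.
- cup: Bystander: white ceramic cup, 60 mm across, 70 mm high, loose, standing on the robot's side in the middle. Origin: centre of its underside.
- extruder: Bystander: steel hand clay extruder, loose, lying, about 160 mm long, 28 mm high, beyond the work in the middle. Origin: under the middle of its barrel.
- bowl: Bystander: loose bisque bowl, 90 mm across, 45 mm high, at the far left. Origin: centre of its underside.
- wood_block: Bystander: loose wooden block 100 x 50 x 30 mm, at the far right. Origin: centre of its underside.

How it is judged:
By the outcome, as a careful person would: the job done as asked, in the order asked, and still so for the second after the job is handed in, with the robot touching nothing.
It also fails if it takes over 54 s, if anything falls off the work surface, if the arm or the gripper's body presses on something with over 40 N, if the wrist force passes 120 N, or if a joint passes its speed limit or range.

## Robot

A 7-joint arm with a two-finger parallel gripper is mounted at the origin on the work surface. World frame = base frame: x ahead of the robot, y to its left, z up, the work surface at z = 0. Lengths are in m, angles in rad, forces in N, time in s.
With the tool pointing down it reaches from about 0.425 to 0.875 m from the base axis. Payload 4.7 kg.
Tool frame: the origin (TCP) lies at the very end of the fingers, on their centre line; the grasp point (between the pads) lies 19 mm behind it; z points along the fingers, y is the line along which they close (so a half turn about z gives the same grasp; the last joint's range is limited). The gripper opens to 87 mm and grips with 3 to 60 N. Pads are 19 mm wide; open, the fingers measure 117 mm over their backs; the gripper's body (75 mm by 190 mm) begins 51 mm behind the grasp point.
Start: joints at [1.126, 0.321, -0.07, 1.45, 0.023, 1.371, -0.057], TCP at [0.288, -0.583, 0.223] pointing down, gripper open.
Joint ranges: [-2.86, 2.86], [-0.3, 2.09], [-1.38, 1.24], [0.06, 2.45], [-1.56, 4.7], [0.09, 2.05], [-2.69, 2.69]. Speed limits (rad/s): [2.57, 2.57, 3.14, 3.14, 3.14, 3.14, 3.14].

## Interface

Orientations are given as a rotation vector (axis times angle).
In Python, from bench import ctrl gives the robot as it stands.
- The arm moves only by the shell command python3 -m jog 'ROWS' [FORCE]. ROWS is JSON, a list that holds one entry, the list of rows, each a list of 7 numbers: the shift along the tool's x, y, z in mm, then the turn, a rotation vector about the tool's x, y, z in degrees, then the finger opening in mm, from 0 to 87. A call has 1 to 10 rows; each row is the pose to reach, as a shift and turn from the pose commanded when the call began, along the tool's axes at that moment; what a row does not reach only later rows make up. A row lasts 1/10 s, in which the tool goes at most 50 mm and 8.59 degrees, less where a joint would pass 70% of its speed; a pose out of reach is approached as far as the arm can. A call with a gripper value outside its range is refused whole. The fingers move at their own pace and stop on an object; FORCE is the grip in N (left out, the last holds). Time passes only in rows, so rows that repeat a pose let the fingers close. It gives the time, the measured TCP pose, the force, the opening and the grip force at its end, in the units of the state.
- ctrl.get_state(): the state, without advancing time (a new reading comes with each control period).
- ctrl.get_image(name): name is "scene" or "top"; returns a dict with "image" (420x560x3 uint8, red, green, blue), "depth" (420x560 float32, m along the optical axis (not along the pixel's ray), 0 where there is no reading), "fov_y" (degrees; the focal length in pixels is half the picture's height over the tangent of half this angle, whatever the lens; pixels are square), "cx", "cy" (the principal point, pixels), "rvec" (rotation vector, rad) and "tvec" (3), from world to camera coordinates, as OpenCV has them. Camera axes: x right, y down, z forward; pixel columns grow to the right and rows downward; lengths in m; the calibration is good to about 2 mm. A picture is of the moment at which its call begins.
- ctrl.close_job(): hands the job in; it is judged then, once.
The state is a dict: "time": time; "joint_positions": joint angles; "qd": joint speeds; "joint_torque": joint torques, N m; "position": TCP position; "tool_rot": TCP orientation; "ft_force": force on the tool from outside, world axes, zero at the start; "torque": the same for the moment, N m; "grip_width": opening from 0.0 (shut) to 1.0 (fully open); "grip_force": force on a finger pad.
Only numpy, scipy, OpenCV 4.12 (cv2) and the standard library are available. Lean on these libraries where they do the work, as an engineer would, in place of code of your own. Each camera call takes 0.05 s, during which the arm holds its last target. There are 200 camera calls.

## Working session

There is one attempt and no reset: what is moved stays moved. The work goes in short steps, Python scripts to look and compute and a shell command to move; the robot and the scene stay as the last step left them, time stands still between calls to the robot, and variables do not carry over. Pictures are saved under pics/ and viewed, at most 10 in all, crops included, and the job is handed in when it is done.

```bash
mkdir -p pics; cat > h.py <<'E'
import numpy as np, cv2
from bench import ctrl
def get(n):
    d=ctrl.get_image(n); return d
def K(d):
    f=210/np.tan(np.radians(d["fov_y"])/2); return f
def cloud(d):
    f=K(d); z=d["depth"]; v,u=np.mgrid[:420,:560]
    P=np.stack([(u-d["cx"])/f*z,(v-d["cy"])/f*z,z],-1)
    R=cv2.Rodrigues(np.array(d["rvec"],float))[0]
    W=(P-np.array(d["tvec"]).ravel())@R
    W[z==0]=np.nan
    return W
def ray(d,u,v,h):
    f=K(d);R=cv2.Rodrigues(np.array(d["rvec"],float))[0]
    C=-R.T@np.array(d["tvec"]).ravel(); r=R.T@np.array([(u-d["cx"])/f,(v-d["cy"])/f,1])
    return C+r*(h-C[2])/r[2]
E
python3 - <<'E'
from h import *
for n in("scene","top"):
    d=get(n); cv2.imwrite(f"pics/{n}0.png",d["image"][...,::-1]); 
    np.savez(f"{n}0.npz",**d); print(n,d["fov_y"],d["cx"],d["cy"],d["rvec"],d["tvec"])
s=ctrl.get_state();print(s)
print(cv2.Rodrigues(np.array(s["tool_rot"]))[0])
E
```

```text
scene 53.95408365083907 281.5921118808387 210.93267488296775 [ 2.03953369  1.35002105 -0.56661586] [-0.19912201 -0.32810824  1.76590776]
top 45.491785901882416 288.5220631336037 207.47914206433177 [ 2.15736324 -2.17995494  0.06744505] [0.02112272 0.59335517 1.37383047]
{'time': 0.1, 'joint_positions': array([ 1.12607144,  0.32172036, -0.07006018,  1.45155545,  0.02261516,
        1.37079995, -0.05691828]), 'qd': array([ 0.00085476, -0.00094464, -0.00017583, -0.0027355 ,  0.00014248,
        0.00033023, -0.00128209]), 'joint_torque': array([ 9.07262274e-04, -4.92572451e+01, -4.04931195e-01, -3.13399458e+01,
       -6.41367096e-02,  3.94761551e-02,  6.13189695e-05]), 'position': array([ 0.28759968, -0.58235883,  0.22158799]), 'tool_rot': array([-3.05770749e+00, -7.14029962e-01,  7.82536415e-04]), 'ft_force': array([ 0.51843984,  0.57949183, -0.40660312]), 'torque': array([0.03692886, 0.01993056, 0.0492825 ]), 'grip_force': 0.0, 'grip_width': 0.9971839976242644}
[[ 8.96578227e-01  4.42884582e-01 -8.54262866e-04]
 [ 4.42885390e-01 -8.96577036e-01  1.46634500e-03]
 [-1.16490876e-04 -1.69303354e-03 -9.99998560e-01]]
```

View pics/top0.png

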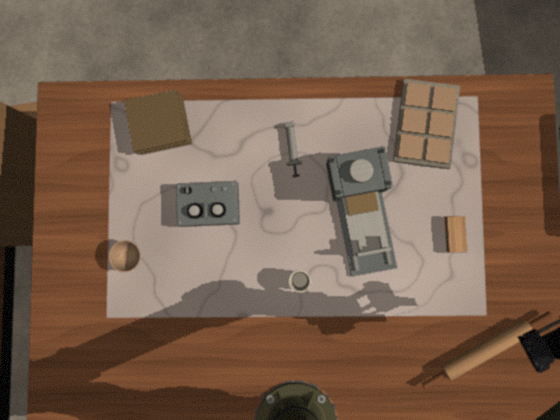

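View pics/scene0.png

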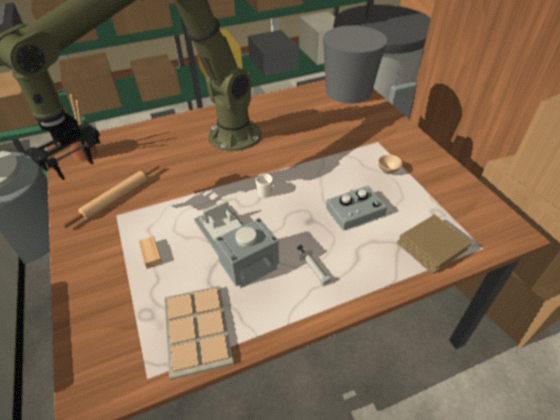

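The top view shows the press to the right (head at about (360,172), push plate at about (373,257)) and the console to the left, with caps at about (194,211) and (218,210). The cup is at (300,281) and the gripper is at the far right. Next I'll measure these points.

```bash
python3 - <<'E'
from h import *
d={k:v for k,v in np.load("top0.npz").items()}
W=cloud(d);Z=W[...,2]; np.set_printoptions(precision=4,suppress=True)
def comp(m,name):
    n,l,s,c=cv2.connectedComponentsWithStats(m.astype(np.uint8))
    for i in range(1,n):
        if s[i,4]>15:
            p=W[l==i]; r=cv2.minAreaRect((p[:,:2]*1000).astype(np.float32))
            print(name,s[i].tolist(),"mean",p.mean(0),"rect",np.round(r[0],1),np.round(r[1],1),round(r[2],1))
def box(x0,y0,x1,y1):
    b=np.zeros(Z.shape,bool);b[y0:y1,x0:x1]=1;return b
pr=box(310,130,410,285)
comp(pr&(Z>.138)&(Z<.156),"head")
comp(pr&(Z>.070)&(Z<.095),"plate")
comp(pr&(Z>.006)&(Z<.095),"base")
co=box(160,170,255,240)
comp(co&(Z>.038)&(Z<.05),"console")
comp(co&(Z>.060)&(Z<.075),"caps")
g=d["image"].astype(int)
comp(co&(g.min(-1)>125)&(Z>.05),"capbright")
comp(box(280,260,320,300)&(Z>.05),"cup")
print(ray(d,194,211,.067),ray(d,218,210,.067))
cv2.imwrite("pics/c0.png",np.hstack([cv2.resize(d["image"][a:a+70,b:b+70,::-1],(400,400),interpolation=2) for a,b in((170,174),(215,330))]))
E
```

```text
head [350, 159, 23, 24, 426] mean [ 0.6769 -0.1737  0.1464] rect [ 676.8 -173.9] [56.9 59. ] 84.4
plate [357, 247, 34, 9, 109] mean [ 0.4698 -0.2102  0.0839] rect [ 469.7 -210.7] [ 7.9 89.6] 10.1
base [393, 130, 17, 34, 483] mean [ 0.7626 -0.3067  0.0202] rect [ 765. -309.] [46.  90.6] 84.4
base [326, 161, 71, 116, 3772] mean [ 0.5245 -0.1969  0.0279] rect [ 569.6 -190.9] [325.2 148.1] 10.2
console [176, 181, 62, 45, 2020] mean [0.6098 0.2392 0.0445] rect [607.1 241.5] [120.2 170.9] 2.0
caps [204, 202, 4, 16, 51] mean [0.5865 0.24   0.069 ] rect [586.8 240.4] [40.9  7.8] 0.4
caps [212, 203, 11, 12, 87] mean [0.588  0.2079 0.0659] rect [588.9 208.5] [28.2 28. ] 62.8
caps [187, 206, 14, 10, 88] mean [0.5853 0.2723 0.0658] rect [585.6 272.2] [32.3 25.8] 71.1
capbright [214, 205, 8, 9, 56] mean [0.5878 0.2073 0.0667] rect [588.  207.7] [21.1 20.3] 26.2
capbright [190, 206, 9, 9, 58] mean [0.5859 0.2712 0.0665] rect [585.8 271.5] [20.8 23.2] 40.3
cup [289, 270, 22, 23, 142] mean [ 0.391  -0.013   0.0666] rect [392.6 -13.4] [56.2 58.7] 89.1
[0.5833 0.2711 0.067 ] [0.5853 0.2057 0.067 ]
```

View pics/c0.png

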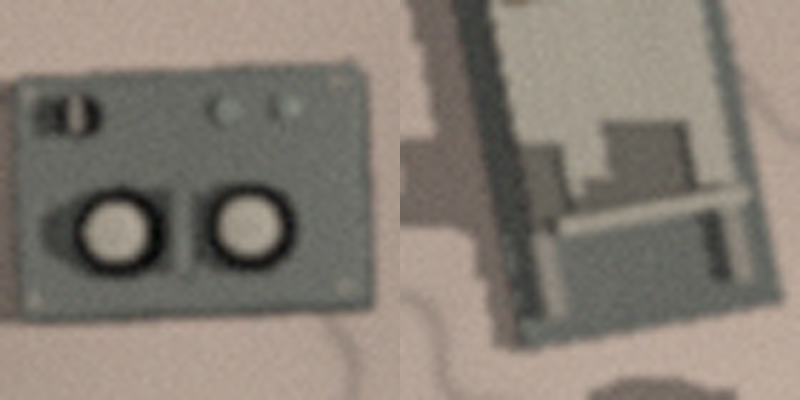

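Both measurements fit the given sizes:
- **Press:** yaw is 10.1° and the origin is about (0.609, -0.184). The tray needs about 55 mm more travel.
- **Caps:** they are about 64 mm apart at z = 0.067.

I'll go to a point in front of the push plate with the fingers 49 mm apart, so their centres are 64 mm apart.

```bash
python3 -m jog '[[[36,-33,5,0,0,2,49],[73,-66,15,0,0,4,49],[109,-99,30,0,0,6,49],[146,-133,45,0,0,8,49],[182,-166,60,0,0,10,49],[219,-199,75,0,0,12,49],[255,-232,90,0,0,14,49],[292,-265,102,0,0,16.2,49],[292,-265,102,0,0,16.2,49],[292,-265,102,0,0,16.2,49]]]'
cat > st.py <<'E'
from h import *
np.set_printoptions(precision=4,suppress=True)
s=ctrl.get_state();R=cv2.Rodrigues(s["tool_rot"])[0]
print(s["time"],s["position"],"\n",R,s["ft_force"],s["grip_width"]*87)
o=np.array([.609,-.184]);a=np.radians(10.1);ex=np.array([np.cos(a),np.sin(a)]);ey=np.array([-ex[1],ex[0]])
q=s["position"][:2]-o;print("press frame mm",q@ex*1e3,q@ey*1e3,"yaw",np.degrees(np.arctan2(R[1,0],R[0,0])))
E
python3 st.py
```

```text
time: 1.1
position: [0.4325, -0.2138, 0.1199]
tool_rot: [-3.128, -0.284, 0.002]
ft_force: [-0.3, 0.0, 0.5]
grip_width: 0.564
grip_force: 0.0
1.1 [ 0.4325 -0.2138  0.1199] 
 [[ 0.9837  0.1799 -0.0012]
 [ 0.1799 -0.9837  0.0006]
 [-0.0011 -0.0008 -1.    ]] [-0.3288  0.0032  0.5445] 49.10699610849368
press frame mm -179.02031636722046 1.635260613652193 yaw 10.365320549021648
```

```bash
python3 -m jog '[[[0,2,25,0,0,0,49],[0,2,50,0,0,0,49],[0,2,66,0,0,0,49],[0,2,68,0,0,0,49],[6,2,68,0,0,0,49],[12,2,68,0,0,0,49],[18,2,68,0,0,0,49],[24,2,68,0,0,0,49],[30,2,68,0,0,0,49],[36,2,68,0,0,0,49]]]'
python3 st.py; python3 - <<'E'
from h import *
d=get("scene");e=get("top")
cv2.imwrite("pics/c1.png",np.hstack([cv2.resize(x[...,::-1],(400,400),interpolation=2) for x in(d["image"][160:290,170:300],e["image"][190:290,320:420])]))
E
```

```text
time: 2.1
position: [0.4681, -0.212, 0.0527]
tool_rot: [3.129, 0.276, -0.001]
ft_force: [-3.6, -1.5, 1.8]
grip_width: 0.563
grip_force: 1.7
2.1 [ 0.4681 -0.212   0.0527] 
 [[ 0.9846  0.1749 -0.0008]
 [ 0.1749 -0.9846 -0.0007]
 [-0.0009  0.0006 -1.    ]] [-3.6438 -1.5038  1.8429] 48.98047110858982
press frame mm -143.59442509103778 -2.872893387946334 yaw 10.073267858104382
```

View pics/c1.png

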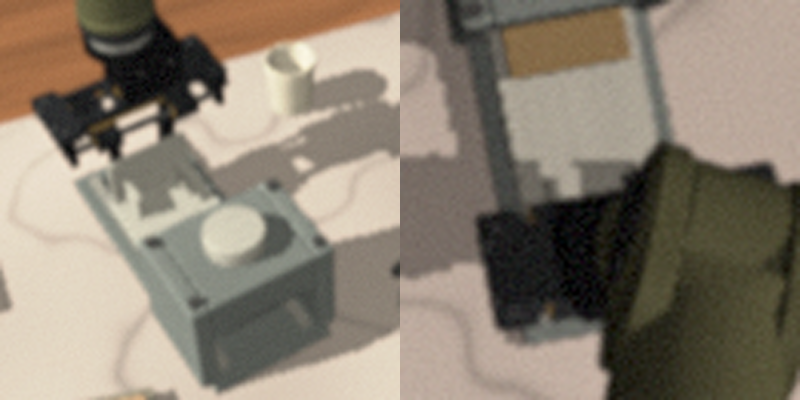

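Both fingertips are on the plate and the force is about 4 N, so the tray is sliding. I'll push on.

```bash
python3 -m jog '[[[5,0,0,0,0,0,49],[10,0,0,0,0,0,49],[15,0,0,0,0,0,49],[20,0,0,0,0,0,49],[25,0,0,0,0,0,49],[30,0,0,0,0,0,49],[34,0,0,0,0,0,49],[37,0,0,0,0,0,49],[39,0,0,0,0,0,49],[40,0,0,0,0,0,49]]]'; python3 st.py
python3 -m jog '[[[1,0,0,0,0,0,49],[2,0,0,0,0,0,49],[3,0,0,0,0,0,49],[4,0,0,0,0,0,49],[5,0,0,0,0,0,49],[5,0,0,0,0,0,49]]]'; python3 st.py
```

```text
time: 3.2
position: [0.5075, -0.2044, 0.0524]
tool_rot: [-3.129, -0.276, 0.0]
ft_force: [-2.9, 0.2, 0.8]
grip_width: 0.564
grip_force: 1.5
3.2 [ 0.5075 -0.2044  0.0524] 
 [[ 0.9845  0.1753 -0.0003]
 [ 0.1753 -0.9845  0.0002]
 [-0.0002 -0.0002 -1.    ]] [-2.9192  0.243   0.755 ] 49.108997118330585
press frame mm -103.4994130119516 -2.260991774671888 yaw 10.09406933483604
time: 3.8
position: [0.5125, -0.2035, 0.0524]
tool_rot: [-3.129, -0.276, -0.0]
ft_force: [-3.1, -0.0, -1.3]
grip_width: 0.563
grip_force: 1.2
3.8 [ 0.5125 -0.2035  0.0524] 
 [[ 0.9845  0.1752 -0.    ]
 [ 0.1752 -0.9845  0.0002]
 [ 0.     -0.0002 -1.    ]] [-3.1192 -0.0388 -1.2513] 48.984161070961385
press frame mm -98.46166126464469 -2.2680964295052966 yaw 10.093130908684298
```

No stop yet, so I'll keep going in small steps.

```bash
for i in 1 2; do python3 -m jog '[[[1,0,0,0,0,0,49],[2,0,0,0,0,0,49],[2,0,0,0,0,0,49]]]' | grep -E 'pos|ft_'; done
python3 -m jog '[[[1,0,0,0,0,0,49],[2,0,0,0,0,0,49],[2,0,0,0,0,0,49]]]' | grep -E 'pos|ft_'
```

```text
position: [0.5132, -0.2034, 0.0524]
ft_force: [-5.9, 0.6, 1.8]
position: [0.5131, -0.2034, 0.0524]
ft_force: [-11.7, 0.8, 5.8]
position: [0.5131, -0.2034, 0.0524]
ft_force: [-17.5, 0.8, 11.1]
```

The force climbs with no further motion, so the tray is against its stop. I'll back off and lift.

```bash
python3 -m jog '[[[-5,0,0,0,0,0,49],[-15,0,0,0,0,0,49],[-30,0,0,0,0,0,49],[-40,0,-30,0,0,0,49],[-40,0,-70,0,0,0,49],[-40,0,-110,0,0,0,49],[-40,0,-130,0,0,0,49],[-40,0,-130,0,0,0,49]]]'; python3 st.py
python3 - <<'E'
from h import *
s=ctrl.get_state();R=cv2.Rodrigues(s["tool_rot"])[0]
L=np.array([.5859,.2715]);r=np.array([.588,.2077]);c=(L+r)/2
v=L-r; yaw=np.degrees(np.arctan2(v[1],v[0]))-90
t=np.array([*c,.19]);print("console cap yaw",yaw,np.linalg.norm(v),"centre",c,"tool shift mm",R.T@(t-s["position"])*1e3)
d=get("top");W=cloud(d);Z=W[...,2];m=np.zeros(Z.shape,bool);m[215:275,335:400]=1
m&=(Z>.07)&(Z<.095);print(m.sum(),W[m].mean(0))
o=np.array([.609,-.184]);a=np.radians(10.1);print((W[m].mean(0)[:2]-o)@[np.cos(a),np.sin(a)])
cv2.imwrite("pics/c2.png",cv2.resize(d["image"][150:290,280:420,::-1],(500,500)))
E
```

```text
time: 5.5
position: [0.4822, -0.2107, 0.1873]
tool_rot: [3.124, 0.276, 0.014]
ft_force: [-0.4, 1.2, 0.8]
grip_width: 0.567
grip_force: 0.0
5.5 [ 0.4822 -0.2107  0.1873] 
 [[ 0.9844  0.1755  0.0096]
 [ 0.1755 -0.9845 -0.0046]
 [ 0.0087  0.0062 -0.9999]] [-0.3991  1.2377  0.7978] 49.30400509486842
press frame mm -129.49790830074213 -4.073042189474117 yaw 10.108193320381394
console cap yaw 1.885230601699945 0.06383455177253149 centre [0.58695 0.2396 ] tool shift mm [ 182.15255817 -424.93409054   -3.78637117]
103 [ 0.52884869 -0.1988932   0.08394014]
-0.08152099617522349
```

View pics/c2.png

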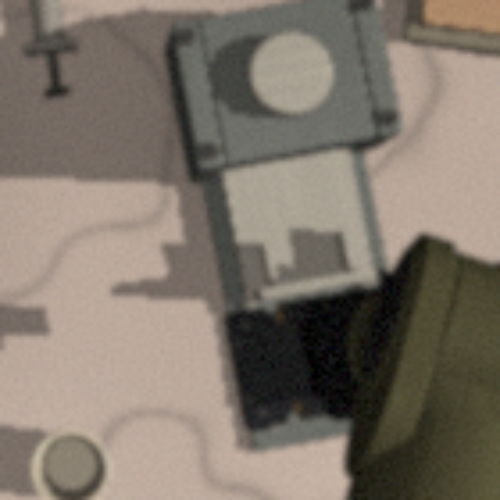

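The tray is home: the plate moved 60 mm, and its offset from the head matches. Now to the console.

```bash
python3 -m jog '[[[15,-35,0,0,0,1,49],[35,-80,0,0,0,2,49],[54,-126,0,0,0,3,49],[74,-172,0,0,0,4,49],[93,-218,0,0,0,5,49],[113,-264,0,0,0,6,49],[133,-310,0,0,0,7,49],[152,-355,0,0,0,8,49],[170,-397,0,0,0,8.2,49],[182,-425,0,0,0,8.2,49]]]' >/dev/null; python3 -m jog '[[[0,0,0,0,0,0,49],[0,0,0,0,0,0,49]]]' >/dev/null; python3 st.py
python3 - <<'E'
from h import *
s=ctrl.get_state();R=cv2.Rodrigues(s["tool_rot"])[0]
print("shift",R.T@(np.array([.58695,.2396,.085])-s["position"])*1e3)
E
```

```text
6.75 [0.5829 0.2412 0.1808] 
 [[ 0.9994  0.035  -0.0021]
 [ 0.035  -0.9994 -0.0003]
 [-0.0021  0.0003 -1.    ]] [-0.9399 -0.1769  0.2874] 49.1364488740746
press frame mm 48.88290812888572 423.1762165268705 yaw 2.0061326094472727
shift [ 4.17589577  1.7052095  95.83563686]
```

```bash
python3 -m jog '[[[4,2,30,0,0,0,49],[4,2,60,0,0,0,49],[4,2,85,0,0,0,49],[4,2,96,0,0,0,49],[4,2,96,0,0,0,49],[4,2,96,0,0,0,49]]]' >/dev/null; python3 st.py
python3 - <<'E'
from h import *
d=get("scene");e=get("top")
np.savez("s3.npz",**d)
cv2.imwrite("pics/c3.png",np.hstack([cv2.resize(x[...,::-1],(400,400),interpolation=2) for x in(d["image"][150:240,310:400],e["image"][160:250,165:255])]))
f=K(d);R=cv2.Rodrigues(np.array(d["rvec"]))[0]
s=ctrl.get_state();T=cv2.Rodrigues(s["tool_rot"])[0]
for y in(-.032,.032):
    p=s["position"]+T@[0,y,0];c=R@p+np.array(d["tvec"]).ravel();print("tip px",d["cx"]+f*c[0]/c[2],d["cy"]+f*c[1]/c[2])
E
```

```text
7.35 [0.5885 0.2382 0.0875] 
 [[ 0.9995  0.0319  0.0013]
 [ 0.0319 -0.9995  0.0001]
 [ 0.0013 -0.0001 -1.    ]] [ 0.319  -0.2833 -0.1306] 48.7439744582852
press frame mm 53.82831526081878 419.300564581098 yaw 1.8265399716378619
tip px 363.4499999889771 186.8820529370023
tip px 347.03844598015843 192.45880583201512
```

View pics/c3.png

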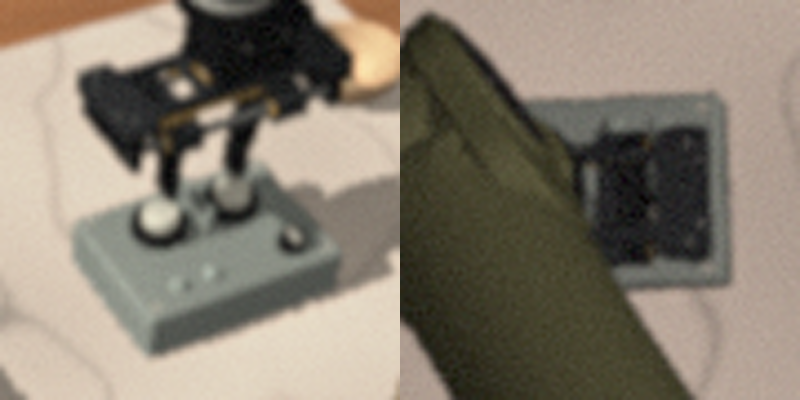

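The scene crop shows the fingertips directly over the two caps (left-hand cap in the picture at about (346,199), the other at about (363,194)). I'll check those by casting rays, then descend.

```bash
python3 - <<'E'
from h import *
d={k:v for k,v in np.load("s3.npz").items()}
print(ray(d,346,198.8,.067),ray(d,362.9,193.9,.067))
W=cloud(d);Z=W[...,2];g=d["image"].astype(int)
m=np.zeros(Z.shape,bool);m[180:215,335:375]=1
m&=(Z>.058)&(Z<.074)&(g.min(-1)>120)
n,l,s,c=cv2.connectedComponentsWithStats(m.astype(np.uint8))
for i in range(1,n):
    if s[i,4]>8:print(s[i],W[l==i].mean(0),c[i])
E
python3 -m jog '[[[0,0,8,0,0,0,49],[0,0,14,0,0,0,49],[0,0,18,0,0,0,49],[0,0,20,0,0,0,49],[0,0,20,0,0,0,49]]]'|grep -E 'pos|ft_'
```

```text
[0.59671739 0.20171079 0.067     ] [0.59848067 0.26569995 0.067     ]
[358 189   4   4   9] [0.58050418 0.2631581  0.06707745] [359.55555556 190.77777778]
[342 194   8   8  50] [0.5893956  0.20388175 0.06522618] [345.46 197.62]
position: [0.5874, 0.2387, 0.0666]
ft_force: [-3.2, -1.0, 4.3]
```

In contact at z = 0.0666, as expected. Now I'll press down.

```bash
python3 -m jog '[[[0,0,2,0,0,0,49],[0,0,4,0,0,0,49],[0,0,6,0,0,0,49],[0,0,8,0,0,0,49],[0,0,9,0,0,0,49],[0,0,9,0,0,0,49]]]'|grep -E 'pos|ft_'
python3 -m jog '[[[0,0,1,0,0,0,49],[0,0,1.5,0,0,0,49],[0,0,1.5,0,0,0,49]]]'|grep -E 'pos|ft_|tool_rot'; python3 -c "
from h import *
s=ctrl.get_state();print(s['torque'])"
```

```text
position: [0.5876, 0.2387, 0.0594]
ft_force: [-5.1, -2.8, 13.1]
position: [0.5876, 0.2387, 0.0593]
tool_rot: [3.14, 0.052, 0.0]
ft_force: [-8.7, -4.6, 20.6]
[-0.94973004  1.98071776 -0.00943195]
```

Fully down at z = 0.0593 with 20 N. I'll hold for 2.8 s, then release.

```bash
python3 -m jog '[[[0,0,0.7,0,0,0,49],[0,0,0.7,0,0,0,49],[0,0,0.7,0,0,0,49],[0,0,0.7,0,0,0,49],[0,0,0.7,0,0,0,49],[0,0,0.7,0,0,0,49],[0,0,0.7,0,0,0,49],[0,0,0.7,0,0,0,49],[0,0,0.7,0,0,0,49],[0,0,0.7,0,0,0,49]]]'|grep -E 'time|pos|ft_'
python3 - <<'E'
from h import *
d=get("scene");print(ctrl.get_state()["torque"])
cv2.imwrite("pics/c4.png",cv2.resize(d["image"][165:225,325:385,::-1],(480,480),interpolation=2))
E
```

```text
time: 9.85
position: [0.5876, 0.2387, 0.0593]
ft_force: [-10.6, -5.9, 23.4]
[-1.15946968  2.30577103  0.03114963]
```

```bash
for i in 1 2; do python3 -m jog '[[[0,0,0,0,0,0,49],[0,0,0,0,0,0,49],[0,0,0,0,0,0,49],[0,0,0,0,0,0,49],[0,0,0,0,0,0,49],[0,0,0,0,0,0,49],[0,0,0,0,0,0,49],[0,0,0,0,0,0,49],[0,0,0,0,0,0,49],[0,0,0,0,0,0,49]]]'|grep -E 'time|pos|ft_'; done
```

```text
time: 10.9
position: [0.5876, 0.2388, 0.0593]
ft_force: [-10.3, -6.4, 23.9]
time: 11.9
position: [0.5876, 0.2387, 0.0593]
ft_force: [-9.6, -5.4, 23.9]
```

View pics/c4.png

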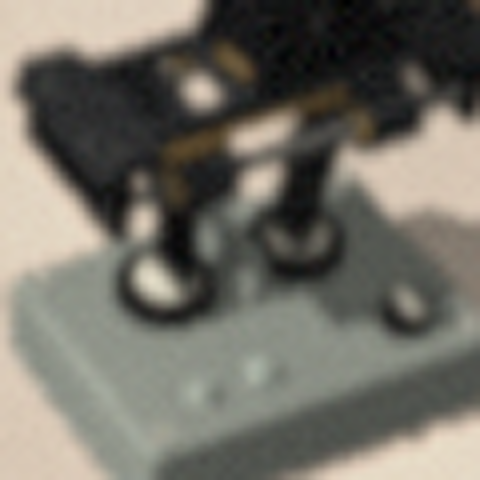

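Both caps, at about (346,200) and (362,195), are down in their collars with a fingertip on each. They have been held for over 3 s, so I'll release.

```bash
python3 -m jog '[[[0,0,-6,0,0,0,49],[0,0,-14,0,0,0,49],[0,0,-30,0,0,0,49],[0,0,-60,0,0,0,49],[0,0,-100,0,0,0,49],[0,0,-130,0,0,0,49],[0,0,-130,0,0,0,49],[0,0,-130,0,0,0,49]]]'|grep -E 'time|pos|ft_'
python3 - <<'E'
from h import *
d=get("scene")
W=cloud(d);Z=W[...,2]
for v,u in((198,346),(194,362)):print(np.nanmedian(Z[v-2:v+3,u-2:u+3]))
e=get("top");We=cloud(e);z=We[...,2]
m=np.zeros(z.shape,bool);m[215:275,335:400]=1;m&=(z>.07)&(z<.095);print("plate",We[m].mean(0))
cv2.imwrite("pics/c5.png",np.hstack([cv2.resize(x["image"][...,::-1],(400,300)) for x in(d,e)]))
E
```

```text
time: 12.7
position: [0.5883, 0.2391, 0.1863]
ft_force: [0.6, 0.2, -0.5]
0.06594344525203379
0.0628777839529506
plate [ 0.5290408  -0.20026366  0.08446806]
```

View pics/c5.png

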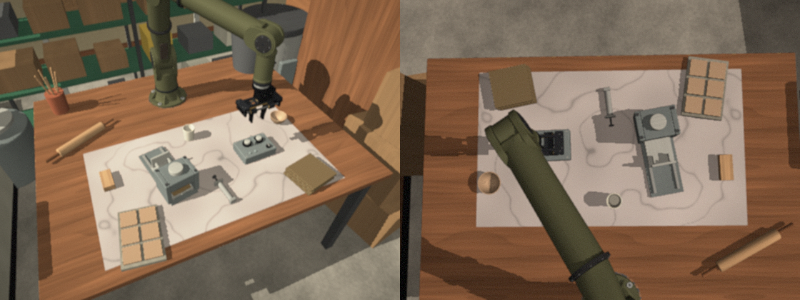

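The caps are back up, the tray is home, and the cup, extruder, bowl and block are where they were. The robot is clear of everything.

```bash
python3 -c "
from bench import ctrl
print(ctrl.close_job())"
```

```text
the job is handed in; nothing more can be done
None
```

I pushed the tray home against its stop, then pressed both start buttons together, held them fully down for about 3 s and let go; the bystanders look unmoved in the final pictures, and I handed the job in (no verdict shown).

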